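Close the flux pot with its double lid and hold the outer lid clear

TASK

Pull the green soldering pick out of the white flux pot and stand it in the blue cup. Then carry the double lid by the black knob, both lids together, set it squarely into the mouth of the pot and let go; finally take the outer copper lid by its wooden collar and lift it straight off, with the inner steel lid left seated in the pot, and finish there, still holding the outer lid level and still in the gripper about 10 cm above where it sat, not putting it down. Leave the other things on the bench where they are.

Things in the scene. Friction and masses are not known exactly. Their poses are not given: they have to be found in the camera images.
- pot: White round flux pot, fixed, open on top: outside diameter 78 mm, height 60, mouth inside diameter 63, inner floor 6 mm up. In its middle a fixed upright steel sleeve, inside diameter 16 mm, top 46 mm above the bench, holds the pick. Origin: centre of the underside, on the bench; z up. Pot, blue cup and tray may each be in any of three places side by side.
- cup: Blue round open cup, fixed to the bench, empty: outside diameter 68 mm, inside 60 mm, height 85 mm, inner floor 5 mm up. Origin: centre of the underside; z up.
- pick: Soldering pick, loose, 165 mm long, standing upright in the pot's sleeve with its handle down: green round handle 12 mm in diameter and 140 mm long, then a thin brass and steel point at the top. Origin: centre of the handle's foot; z runs along it towards the point. It goes into the cup handle down and may lean there. About 30 g.
- inner_lid: Inner steel lid, loose, 0.22 kg: plug 58 mm in diameter, 8 deep, that drops into the pot's mouth; above it a flange 74 mm in diameter, 5 thick, that rests on the pot's rim; central round black knob stem 14 mm in diameter, up to 72 mm above the origin. Origin: centre of the plug's underside (52 mm above the bench when seated); z up the stem. Starts on the brick in the tray under the outer lid.
- outer_lid: Outer lid, loose, copper, about 0.15 kg: disc 88 mm in diameter, 4 thick, with a 4 mm skirt below, lying loosely (3 mm play) on the inner lid's flange; on top a pale wooden collar 36 mm in diameter, 4 to 28 mm above the origin, bored 20 mm; the black stem stands out 31 mm above it. Origin: centre of the disc's underside, 13 mm above the inner lid's origin when nested; z up. Not fastened to it.
- tray: Shallow steel tray, fixed, 250 x 190 mm, rim 22 mm high, long side along its x; in it a pale soldering brick 150 x 110 mm whose top is 23 mm above the bench, on which the double lid starts. Origin: centre of the tray's underside; z up.
- tweezers: Bystander: steel tweezers with red grips, 155 mm long, 8 mm high, lying in the tray beside the brick. Origin near its middle, on the underside.
- dish: Bystander: small brass dish, 54 mm in diameter, 16 mm high, on the bench beside the pot, on its far side. Origin: centre of its underside.
- phone: Bystander: black phone, 145 x 70 x 8 mm, flat on the bench at the left. Origin: centre of its underside.
- hammer: Bystander: hammer 220 mm long lying at the far side of the bench. Origin on its underside.
- bottle: Bystander: small amber bottle, 44 mm in diameter, 90 mm high, at the far side. Origin: centre of its underside.
- mandrel: Bystander: upright steel ring mandrel, 150 mm high on a foot 56 mm in diameter, at the far side. Origin: centre of its underside.
- driver: Bystander: screwdriver 180 mm long lying at the right. Origin on its underside.
Not all that is in view belongs to the job. Leave any pink or turquoise look-alike of the pot alone.

How it is judged:
By the outcome, as a careful person would: the job done as asked, in the order asked, and still so for the second after the job is handed in, while the arm keeps its last pose, push and grip.
It also fails if it takes over 62 s, if anything falls off the work surface, if the arm or the gripper's body presses on something with over 40 N, if the wrist force passes 120 N, or if a joint passes its speed limit or range.

ROBOT

A 6-joint arm with a two-finger parallel gripper is mounted at the origin on the work surface. World frame = base frame: x ahead of the robot, y to its left, z up, the work surface at z = 0. Lengths are in m, angles in degrees, forces in N, time in s.
With the tool pointing down it reaches from about 0.4 to 0.825 m from the base axis. Payload 7 kg.
Tool frame: the origin (TCP) lies midway between the tips of the shut fingers; the grasp point (between the pads) lies 19 mm behind it (ctrl.hold_point_z is the distance from the TCP to the grasp point, in m); z points along the fingers, y is the line along which they close (so a half turn about z gives the same grasp; the last joint's range is limited). The gripper opens to 88 mm and grips with 3 to 60 N. Pads are 19 mm wide; open, the fingers measure 130 mm over their backs; the gripper's body (78 mm by 193 mm) begins 47 mm behind the grasp point.
Start: joints at [-51.732, 20.546, 0.682, 0, -70.136, -16.507], TCP at [0.25, -0.627, 0.227] pointing down, gripper open.
Joint ranges: [-176.03, 176.03], [-82.01, 121.73], [-58.28, 71.71], [-173.87, 95.51], [-174.79, -0.11], [-173.66, 173.66]. Speed limits (degrees/s): [136.94, 136.94, 172.46, 180, 180, 180].

INTERFACE

Orientations are given as [roll, pitch, yaw] about the fixed x, y, z axes, in that order (R = Rz(yaw) Ry(pitch) Rx(roll)).
In Python, from plant import ctrl gives the robot as it stands.
- The arm moves only by the tool apply_moves, never from a script. Its argument "deltas" is a list of rows, each an object with "fingers": the finger opening in mm, from 0 to 87.6; "delta_pos": the shift along the tool's x, y, z in mm, a list of three; "angular": the turn, a rotation vector about the tool's x, y, z in degrees, a list of three. A call has 1 to 10 rows; each row is the pose to reach, as a shift and turn from the pose commanded when the call began, along the tool's axes at that moment; what a row does not reach only later rows make up. A row lasts 1/10 s, in which the tool goes at most 50 mm and 8.59 degrees, less where a joint would pass 70% of its speed; a pose out of reach is approached as far as the arm can. A call with a gripper value outside its range is refused whole. The fingers move at their own pace and stop on an object; the grip force is fixed at half the most. Time passes only in rows, so rows that repeat a pose let the fingers close. It gives the time, the measured TCP pose, the force, the opening and the grip force at its end, in the units of the state.
- ctrl.get_obs(): the state, without advancing time (a new reading comes with each control period).
- ctrl.snapshot(name): name is "side" or "top"; returns the picture (420x560x3 uint8, red, green, blue); there is no depth.
- ctrl.camera_params(name): a dict with "fx", "fy", "cx", "cy" (pixels), "cam_to_world" (4x4, takes a point from camera to world coordinates). Camera axes: x right, y up, looking along -z (the intrinsics and any distortion apply to the point x, -y, -z); pixel columns grow to the right and rows downward; lengths in m; the calibration is good to about 2 mm. A picture is of the moment at which its call begins. camera_params takes no time and is no camera call.
- ctrl.close_job(): hands the job in; it is judged then, once.
The state is a dict: "clock": time; "joint_pos": joint angles; "qvel": joint speeds; "tau": joint torques, N m; "tool_pos": TCP position; "orientation": TCP orientation; "force": force on the tool from outside, world axes, zero at the start; "moment": the same for the moment, N m; "opening": finger opening in m; "gripper_force": force on a finger pad.
Only numpy, scipy, OpenCV 4.12 (cv2) and the standard library are available. Lean on these libraries where they do the work, as an engineer would, in place of code of your own. Each camera call takes 0.05 s, during which the arm holds its last target. There are 200 camera calls.

## Working session

There is one attempt and no reset: what is moved stays moved. The work goes in short steps, Python scripts to look and compute and a tool call to move; the robot and the scene stay as the last step left them, time stands still between calls to the robot, and variables do not carry over. Pictures are saved under pics/ and viewed, at most 10 in all, crops included, and the job is handed in when it is done.

Besides the shell and the picture viewer there is one more tool, called after ">>>" in YAML: its name, and indented under it one key for each argument. apply_moves: Moves the arm, as the interface text tells. Its arguments: {"type":"object","properties":{"deltas":{"type":"array"}},"required":["deltas"]}

```bash
mkdir -p pics; ls
python3 - <<'E'
from plant import ctrl
import cv2,numpy as np
for n in("top","side"):
    im=ctrl.snapshot(n); cv2.imwrite(f"pics/{n}0.png",im[:,:,::-1])
    p=ctrl.camera_params(n); print(n,{k:(np.round(v,4).tolist() if hasattr(v,'__len__') and not isinstance(v,str) else v) for k,v in p.items()})
o=ctrl.get_obs(); print(o)
E
```

```text
pics
top {'fx': 393.39263702251156, 'fy': 393.39263702251156, 'cx': 276.21269102117674, 'cy': 210.75909750179954, 'cam_to_world': [[-0.0017, 0.9977, -0.0682, 0.5168], [-1.0, -0.0018, -0.002, -0.0154], [-0.0022, 0.0681, 0.9977, 1.1685], [0.0, 0.0, 0.0, 1.0]]}
side {'fx': 467.94091599697634, 'fy': 467.94091599697634, 'cx': 280.5057099362808, 'cy': 208.44096445547362, 'cam_to_world': [[-0.9499, 0.1388, -0.2802, 0.1869], [-0.3119, -0.485, 0.817, 1.2074], [-0.0225, 0.8634, 0.504, 0.8271], [0.0, 0.0, 0.0, 1.0]]}
{'clock': 0.1, 'joint_pos': array([-5.17321293e+01,  2.05887564e+01,  6.40585544e-01, -1.52348591e-02,
       -7.01379805e+01, -1.65083283e+01]), 'qvel': array([-0.01981045, -0.0355498 ,  0.20129507,  0.01035935,  0.12550512,
       -0.04952207]), 'tau': array([-7.64376691e-04, -5.84163415e+01,  2.93753064e+01,  7.01565340e+00,
        1.01463767e-02, -8.30884323e-05]), 'tool_pos': array([ 0.25004883, -0.62651444,  0.22572005]), 'orientation': array([ 1.79913330e+02, -1.07500224e-02, -1.58245636e+02]), 'force': array([ 0.93887277, -0.16051019,  0.66977377]), 'moment': array([ 0.00873369,  0.05094555, -0.02032157]), 'gripper_force': 0.0, 'opening': 0.08792533179005949}
```

View pics/top0.png

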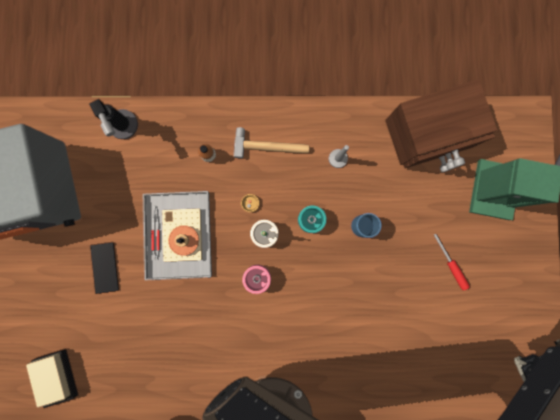

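View pics/side0.png

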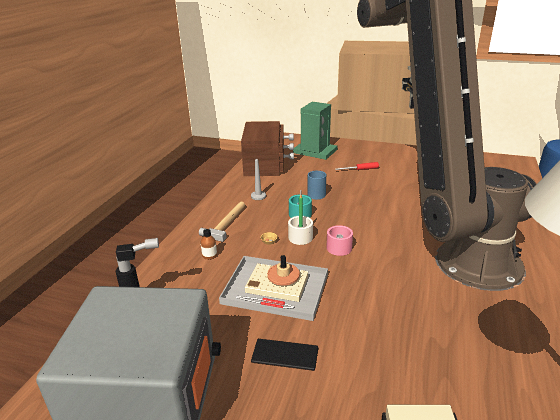

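The top view shows the white pot at (264,234), with pink (257,280) and turquoise (312,219) look-alikes. The blue cup is at (367,226), and the double lid with its black stem at (182,240). The pick is the green shaft in the white pot (side view 302,205). For the pot I choose the white one, and I'll check that in a close crop.

```bash
cat > h.py <<'E'
import numpy as np, cv2
from plant import ctrl
def ray(n,u,v):
    p=ctrl.camera_params(n);T=np.array(p["cam_to_world"])
    d=T[:3,:3]@np.array([(u-p["cx"])/p["fx"],-(v-p["cy"])/p["fy"],-1]);return T[:3,3],d
def onz(n,u,v,z):
    c,d=ray(n,u,v);return c+d*(z-c[2])/d[2]
def proj(n,P):
    p=ctrl.camera_params(n);T=np.array(p["cam_to_world"])
    q=T[:3,:3].T@(np.array(P)-T[:3,3]);return p["cx"]+p["fx"]*q[0]/-q[2],p["cy"]-p["fy"]*q[1]/-q[2]
def two(a,b):  # closest point of two rays (n,u,v)
    c1,d1=ray(*a);c2,d2=ray(*b)
    s=np.linalg.lstsq(np.c_[d1,-d2],c2-c1,rcond=None)[0]
    p,q=c1+d1*s[0],c2+d2*s[1];return (p+q)/2,np.linalg.norm(p-q)
def blob(im,lo,hi,box):
    h=cv2.cvtColor(im,cv2.COLOR_RGB2HSV);m=cv2.inRange(h,np.array(lo),np.array(hi))
    x0,y0,x1,y1=box;k=np.zeros_like(m);k[y0:y1,x0:x1]=m[y0:y1,x0:x1]
    cs=cv2.findContours(k,cv2.RETR_EXTERNAL,cv2.CHAIN_APPROX_NONE)[0]
    return max(cs,key=cv2.contourArea),k
def crops(name,lst,s=6):
    out=[]
    for im,(x0,y0,x1,y1) in lst: out.append(cv2.resize(im[y0:y1,x0:x1,::-1],(s*(x1-x0),s*(y1-y0)),interpolation=cv2.INTER_CUBIC))
    H=max(o.shape[0] for o in out);out=[cv2.copyMakeBorder(o,0,H-o.shape[0],0,4,cv2.BORDER_CONSTANT) for o in out]
    o=np.hstack(out);print(o.shape);cv2.imwrite(f"pics/{name}.png",o)
E
python3 - <<'E'
from h import *
t=cv2.imread("pics/top0.png")[:,:,::-1].copy();s=cv2.imread("pics/side0.png")[:,:,::-1].copy()
def el(nm,im,cam,lo,hi,box,z):
    c,k=blob(im,lo,hi,box);(u,v),r=cv2.minEnclosingCircle(c);e=cv2.fitEllipse(cv2.convexHull(c)) ;x,y,w,h=cv2.boundingRect(c)
    print(nm,cam,"ell",np.round(e,1) if 0 else [np.round(q,1).tolist() for q in e],(x,y,w,h),"->",onz(cam,*e[0],z).round(4))
el("pot",t,"top",(0,0,150),(180,60,255),(245,215,285,252),.06)
el("cup",t,"top",(95,60,30),(125,255,255),(345,205,390,245),.085)
el("lid",t,"top",(3,120,120),(14,255,255),(162,222,206,260),.040)
el("lid",s,"side",(3,100,100),(14,255,255),(262,255,305,290),.040)
el("stem",t,"top",(0,0,0),(180,255,50),(170,230,195,252),.095)
el("pot",s,"side",(0,0,150),(180,60,255),(283,210,318,246),.06)
c,k=blob(s,(40,90,40),(75,255,255),(290,170,312,240));print("pick side",cv2.boundingRect(c),cv2.fitLine(c,cv2.DIST_L2,0,.01,.01).ravel())
c,k=blob(t,(40,90,40),(75,255,255),(240,210,295,256));print("pick top",cv2.boundingRect(c),cv2.fitLine(c,cv2.DIST_L2,0,.01,.01).ravel())
crops("c1",[(t,(238,205,298,260)),(s,(280,175,330,245))],7)
E
```

```text
pot top ell [[264.0, 233.3], [27.2, 27.4], 145.6] (250, 220, 28, 27) -> [0.5291 0.0215 0.06  ]
cup top ell [[366.4, 225.4], [22.6, 28.7], 88.6] (352, 214, 29, 23) -> [ 0.5501 -0.2613  0.085 ]
lid top ell [[183.3, 240.1], [29.1, 29.8], 75.8] (169, 226, 30, 29) -> [0.5103 0.253  0.04  ]
lid side ell [[283.1, 274.1], [22.1, 32.6], 88.5] (267, 264, 33, 22) -> [0.5084 0.2625 0.04  ]
stem top ell [[181.0, 240.5], [3.4, 4.2], 90.0] (179, 239, 5, 3) -> [0.5095 0.2462 0.095 ]
pot side ell [[300.1, 229.8], [28.4, 29.7], 171.2] (288, 216, 25, 29) -> [0.517  0.0685 0.06  ]
pick side (299, 197, 4, 30) [ 1.4221264e-02 -9.9989885e-01  3.0029031e+02  2.1153226e+02]Traceback (most recent call last):
  File "<stdin>", line 13, in <module>
  File "h.py", line 19, in blob
    return max(cs,key=cv2.contourArea),k
           ~~~^^^^^^^^^^^^^^^^^^^^^^^^
ValueError: max() iterable argument is empty
```

Run:
```python
from h import *
t=cv2.imread("pics/top0.png")[:,:,::-1].copy();s=cv2.imread("pics/side0.png")[:,:,::-1].copy()
crops("c1",[(t,(244,212,290,256)),(s,(285,180,320,250))],9)
h=cv2.cvtColor(t,cv2.COLOR_RGB2HSV)
for v in range(226,244,2): print(v,[tuple(int(a) for a in h[v,u]) for u in range(260,276,2)])
for z in(.006,.046,.146,.171): print(z,np.round(proj("top",(.529,.0215,z)),1),np.round(proj("side",(.529,.0215,z)),1))
```

```text
(630, 737, 3)
226 [(17, 37, 159), (16, 35, 160), (18, 35, 159), (18, 35, 160), (18, 35, 159), (16, 37, 164), (17, 42, 219), (19, 29, 239)]
228 [(17, 37, 160), (18, 35, 159), (18, 35, 159), (18, 35, 159), (16, 38, 162), (16, 40, 192), (18, 24, 243), (20, 23, 246)]
230 [(19, 33, 160), (30, 26, 155), (32, 23, 153), (19, 28, 153), (16, 38, 161), (18, 38, 223), (19, 23, 245), (21, 22, 244)]
232 [(32, 31, 165), (42, 67, 174), (34, 69, 151), (46, 36, 105), (17, 35, 140), (16, 37, 164), (17, 37, 171), (18, 37, 177)]
234 [(24, 31, 162), (43, 63, 159), (37, 81, 123), (58, 57, 80), (18, 31, 125), (17, 37, 159), (18, 36, 158), (18, 37, 153)]
236 [(17, 37, 160), (24, 26, 158), (32, 22, 153), (25, 23, 124), (17, 34, 148), (18, 35, 159), (16, 35, 159), (18, 36, 162)]
238 [(17, 37, 160), (16, 35, 159), (17, 33, 160), (17, 34, 157), (17, 39, 198), (19, 31, 234), (16, 40, 196), (20, 37, 222)]
240 [(18, 36, 158), (16, 36, 158), (18, 36, 158), (18, 36, 158), (17, 39, 189), (20, 22, 246), (20, 23, 246), (20, 24, 243)]
242 [(17, 38, 154), (18, 36, 156), (17, 37, 158), (16, 38, 159), (16, 39, 165), (20, 37, 227), (19, 25, 244), (17, 47, 208)]
0.006 [264.6 233.5] [300.6 235.8]
0.046 [264.1 233.4] [300.6 225.1]
0.146 [262.9 233. ] [300.5 197. ]
0.171 [262.5 232.8] [300.5 189.6]
```

View pics/c1.png

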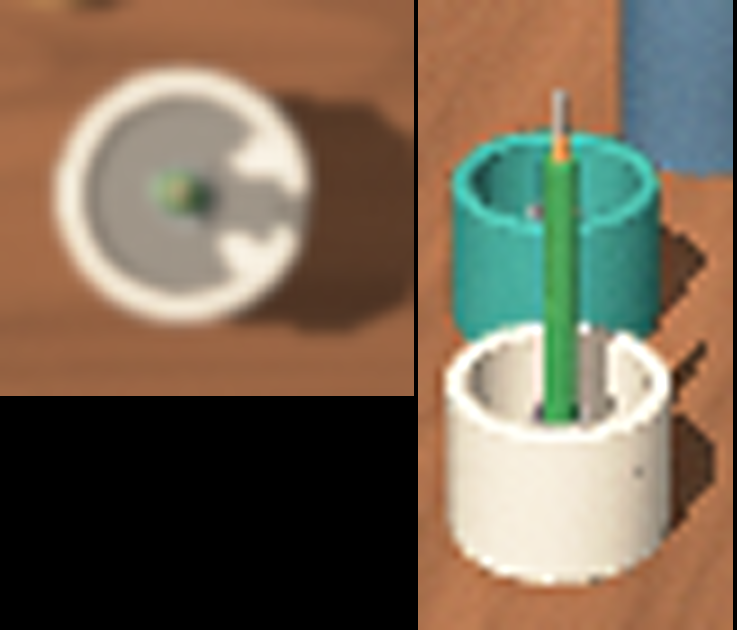

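The crop confirms it: the green pick stands upright in the middle of the white pot. Its handle top is at side pixel (300.5,197), as projected from pot (0.529, 0.022). The cup's bounding edges put it at about (0.550, -0.270), and the lid is at (0.510, 0.250). Now I'll move above the pick.

>>> apply_moves:
  deltas:
    - {"fingers":60,"delta_pos":[-20,20,0],"angular":[0,0,2]}
    - {"fingers":60,"delta_pos":[-55,55,0],"angular":[0,0,6]}
    - {"fingers":60,"delta_pos":[-500,499,0],"angular":[0,0,21.75]}
    - {"fingers":60,"delta_pos":[-500,499,0],"angular":[0,0,21.75]}
    - {"fingers":60,"delta_pos":[-500,499,0],"angular":[0,0,21.75]}
    - {"fingers":60,"delta_pos":[-500,499,0],"angular":[0,0,21.75]}
    - {"fingers":60,"delta_pos":[-500,499,0],"angular":[0,0,21.75]}
    - {"fingers":60,"delta_pos":[-500,499,0],"angular":[0,0,21.75]}
    - {"fingers":60,"delta_pos":[-500,499,0],"angular":[0,0,21.75]}
    - {"fingers":60,"delta_pos":[-500,499,0],"angular":[0,0,21.75]}

```text
clock: 1.1
tool_pos: [0.4383, -0.1886, 0.2267]
orientation: [180.0, 0.0, -180.0]
force: [1.6, -0.9, 0.1]
opening: 0.0603
gripper_force: 0.0
```

>>> apply_moves:
  deltas:
    - {"fingers":60,"delta_pos":[-80,190,0],"angular":[0,0,0]}
    - {"fingers":60,"delta_pos":[-80,190,0],"angular":[0,0,0]}
    - {"fingers":60,"delta_pos":[-80,190,0],"angular":[0,0,0]}
    - {"fingers":60,"delta_pos":[-80,190,0],"angular":[0,0,0]}
    - {"fingers":60,"delta_pos":[-80,190,0],"angular":[0,0,0]}
    - {"fingers":60,"delta_pos":[-80,190,0],"angular":[0,0,0]}
    - {"fingers":60,"delta_pos":[-80,190,0],"angular":[0,0,0]}
    - {"fingers":60,"delta_pos":[-80,190,0],"angular":[0,0,0]}

```text
clock: 1.9
tool_pos: [0.5175, -0.0017, 0.2266]
orientation: [-180.0, -0.0, 179.9]
force: [-0.1, -0.2, -1.1]
opening: 0.0598
gripper_force: 0.0
```

>>> apply_moves:
  deltas:
    - {"fingers":50,"delta_pos":[-11.5,23.5,0],"angular":[0,0,0]}
    - {"fingers":50,"delta_pos":[-11.5,23.5,40],"angular":[0,0,0]}
    - {"fingers":50,"delta_pos":[-11.5,23.5,70],"angular":[0,0,0]}
    - {"fingers":50,"delta_pos":[-11.5,23.5,95],"angular":[0,0,0]}
    - {"fingers":50,"delta_pos":[-11.5,23.5,110],"angular":[0,0,0]}
    - {"fingers":50,"delta_pos":[-11.5,23.5,115],"angular":[0,0,0]}
    - {"fingers":50,"delta_pos":[-11.5,23.5,115],"angular":[0,0,0]}

```text
clock: 2.6
tool_pos: [0.5292, 0.0219, 0.1114]
orientation: [-180.0, -0.0, 179.9]
force: [-0.9, 0.5, -0.1]
opening: 0.0501
gripper_force: 0.0
```

Run:
```python
from h import *
s=ctrl.snapshot("side");t=ctrl.snapshot("top");o=ctrl.get_obs();print(o["tool_pos"],o["force"],ctrl.hold_point_z)
crops("c2",[(s,(262,150,342,250)),(t,(230,200,300,260))],5)
```

```text
[0.53014128 0.02255013 0.11258715] [ 0.60235146  0.65995149 -0.09748298] 0.0188
(500, 758, 3)
```

View pics/c2.png

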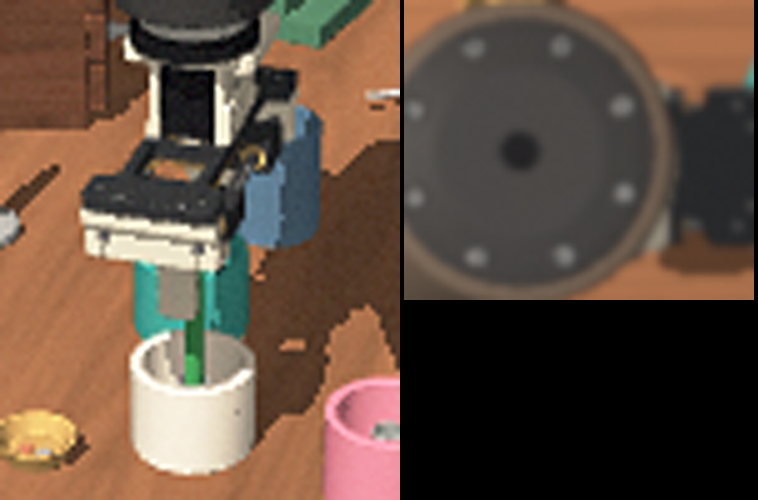

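The picture shows the fingers either side of the green pick, which is at crop pixel (195,330), above the pot rim. I'll close on it.

>>> apply_moves:
  deltas:
    - {"fingers":8,"delta_pos":[0,0,0],"angular":[0,0,0]}
    - {"fingers":6,"delta_pos":[0,0,0],"angular":[0,0,0]}
    - {"fingers":6,"delta_pos":[0,0,0],"angular":[0,0,0]}
    - {"fingers":6,"delta_pos":[0,0,0],"angular":[0,0,0]}
    - {"fingers":6,"delta_pos":[0,0,0],"angular":[0,0,0]}
    - {"fingers":6,"delta_pos":[0,0,-15],"angular":[0,0,0]}
    - {"fingers":6,"delta_pos":[0,0,-40],"angular":[0,0,0]}

```text
clock: 3.4
tool_pos: [0.5283, 0.0226, 0.1504]
orientation: [-179.9, -0.2, -180.0]
force: [0.5, 0.7, -0.4]
opening: 0.0114
gripper_force: 30.0
```

>>> apply_moves:
  deltas:
    - {"fingers":6,"delta_pos":[0,0,-35],"angular":[0,0,0]}
    - {"fingers":6,"delta_pos":[0,0,-70],"angular":[0,0,0]}
    - {"fingers":6,"delta_pos":[-2,-25,-75],"angular":[0,0,0]}
    - {"fingers":6,"delta_pos":[-5,-65,-75],"angular":[0,0,0]}
    - {"fingers":6,"delta_pos":[-9,-110,-75],"angular":[0,0,0]}
    - {"fingers":6,"delta_pos":[-13,-155,-75],"angular":[0,0,0]}
    - {"fingers":6,"delta_pos":[-16,-200,-75],"angular":[0,0,0]}
    - {"fingers":6,"delta_pos":[-19,-245,-75],"angular":[0,0,0]}
    - {"fingers":6,"delta_pos":[-21,-280,-75],"angular":[0,0,0]}
    - {"fingers":6,"delta_pos":[-21,-292,-75],"angular":[0,0,0]}

```text
clock: 4.4
tool_pos: [0.5502, -0.272, 0.2259]
orientation: [-180.0, -0.1, 179.9]
force: [0.0, 0.0, -1.9]
opening: 0.0116
gripper_force: 30.0
```

Run:
```python
from h import *
s=ctrl.snapshot("side");t=ctrl.snapshot("top");o=ctrl.get_obs();print(o["tool_pos"],o["force"])
print([np.round(proj("side",(.55,-.27,z))) for z in(0,.085)])
print(two(("top",368.6,225.4),("side",317,175)))
# pot mouth now empty: refined ellipse
c,k=blob(t,(0,0,150),(180,60,255),(245,215,285,252));print(cv2.boundingRect(c),cv2.fitEllipse(cv2.convexHull(c)))
crops("c3",[(s,(285,90,345,210)),(t,(240,210,290,256)),],5)
```

```text
[ 0.55016737 -0.2705039   0.22587201] [ 0.47885511 -0.48194571 -0.60609455]
[array([317., 194.]), array([317., 173.])]
(array([ 0.55056167, -0.26862127,  0.07903432]), np.float64(0.0008025037674774882))
(250, 220, 28, 28) ((264.00830078125, 233.2301483154297), (27.46616554260254, 27.960588455200195), 91.62371826171875)
(600, 558, 3)
```

View pics/c3.png

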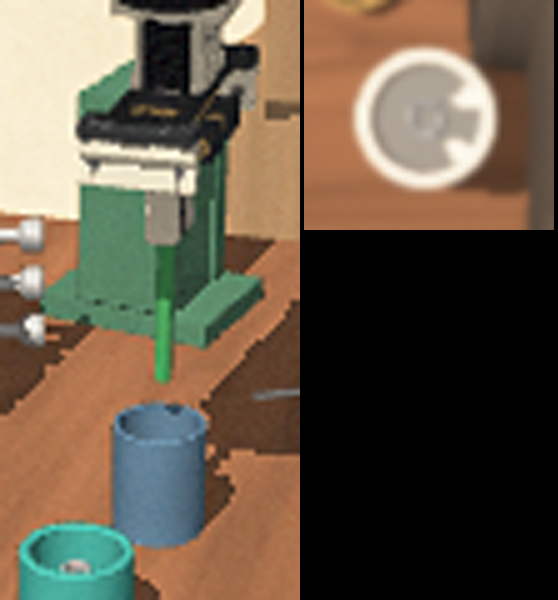

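The pick hangs upright over the blue cup: its foot is at crop (163,380) and the cup mouth at (160,425). I'll lower it and release.

>>> apply_moves:
  deltas:
    - {"fingers":6,"delta_pos":[0,0,30],"angular":[0,0,0]}
    - {"fingers":6,"delta_pos":[0,0,65],"angular":[0,0,0]}
    - {"fingers":6,"delta_pos":[0,0,95],"angular":[0,0,0]}
    - {"fingers":6,"delta_pos":[0,0,108],"angular":[0,0,0]}
    - {"fingers":6,"delta_pos":[0,0,112],"angular":[0,0,0]}
    - {"fingers":6,"delta_pos":[0,0,112],"angular":[0,0,0]}
    - {"fingers":30,"delta_pos":[0,0,112],"angular":[0,0,0]}
    - {"fingers":40,"delta_pos":[0,0,112],"angular":[0,0,0]}
    - {"fingers":50,"delta_pos":[0,0,112],"angular":[0,0,0]}
    - {"fingers":60,"delta_pos":[0,0,112],"angular":[0,0,0]}

```text
clock: 5.5
tool_pos: [0.5508, -0.2692, 0.1151]
orientation: [-180.0, 0.1, -180.0]
force: [0.0, -0.8, -0.1]
opening: 0.0377
gripper_force: 0.0
```

>>> apply_moves:
  deltas:
    - {"fingers":80,"delta_pos":[0,0,0],"angular":[0,0,0]}
    - {"fingers":86,"delta_pos":[0,0,0],"angular":[0,0,0]}
    - {"fingers":86,"delta_pos":[0,0,-15],"angular":[0,0,0]}
    - {"fingers":86,"delta_pos":[0,0,-50],"angular":[0,0,0]}
    - {"fingers":86,"delta_pos":[0,0,-90],"angular":[0,0,0]}
    - {"fingers":86,"delta_pos":[0,0,-105],"angular":[0,0,0]}

```text
clock: 6.1
tool_pos: [0.5522, -0.2698, 0.2239]
orientation: [-179.9, 0.3, -180.0]
force: [1.5, -1.0, 0.6]
opening: 0.0835
gripper_force: 0.0
```

Run:
```python
from h import *
t=ctrl.snapshot("top");s=ctrl.snapshot("side")
crops("c4",[(t,(162,220,206,262)),(s,(255,245,310,300)),(s,(295,140,340,205))],5)
g=cv2.cvtColor(t,cv2.COLOR_RGB2GRAY)
print(g[232:250,172:194])
# stem in side
m=(s[:,:,:].max(2)<60);ys,xs=np.nonzero(m[245:285,270:295]);print("side stem cols",xs.min()+270,xs.max()+270,"rows",ys.min()+245,ys.max()+245)
for y in(.246,.25,.253): print(y,[np.round(proj(n,(.5095,y,z)),1).tolist() for n in("top","side") for z in(.04,.064,.095)])
```

```text
(325, 732, 3)
[[176 179 179 179 179 178 179 178 177 177 178 180 179 178 177 177 177 178
  179 178 176 173]
 [175 179 179 179 178 178 179 181 182 180 181 178 174 173 174 176 177 178
  179 177 176 174]
 [179 179 179 179 180 181 184 195 200 195 187 176 160 152 160 167 170 170
  170 171 174 174]
 [180 180 179 181 188 196 202 207 206 201 195 185 165 141 130 133 136 138
  140 152 167 172]
 [181 180 180 187 201 209 208 197 182 178 183 187 180 159 127 104 102 106
  109 121 146 162]
 [180 180 183 194 206 203 187 156 130 130 144 162 175 169 143 105  91  96
   98 103 116 133]
 [180 181 188 200 195 166 131  96  74  74  86 108 131 142 133 108  91  93
   97  98  99 106]
 [180 181 190 191 157 110  78  56  41  34  38  56  86 111 116 104  90  91
   97  97  98  99]
 [179 182 190 183 127  74  57  50  38  23  19  34  69 101 110 101  89  91
   95  97  97  98]
 [179 181 188 182 134  81  58  49  38  24  24  44  75 104 109  98  88  92
   96  96  97  99]
 [178 181 187 187 163 124  98  75  55  52  74  99 111 114 108  95  88  93
   96  97  98  99]
 [179 180 183 191 193 182 162 137 116 117 145 170 164 132 106  
[... 232 characters left out ...]
9 179 179 180 178 183 186 180 171 164 157 143 123 116 116
  116 120 133 151]
 [175 177 178 178 179 178 176 173 175 177 175 172 173 172 167 159 156 156
  156 157 162 168]
 [170 175 178 179 179 178 176 175 176 177 177 178 177 176 175 173 172 173
  172 171 172 171]
 [174 174 178 179 179 177 175 175 176 178 178 178 177 176 175 175 174 175
  175 174 172 170]]
side stem cols 281 285 rows 256 267
0.246 [[185.8, 240.4], [183.8, 240.4], [181.1, 240.5], [284.6, 270.4], [284.5, 263.3], [284.2, 254.0]]
0.25 [[184.4, 240.4], [182.3, 240.4], [179.6, 240.5], [284.2, 271.3], [284.0, 264.2], [283.8, 254.8]]
0.253 [[183.3, 240.4], [181.3, 240.4], [178.5, 240.5], [283.8, 272.0], [283.7, 264.9], [283.4, 255.5]]
```

View pics/c4.png

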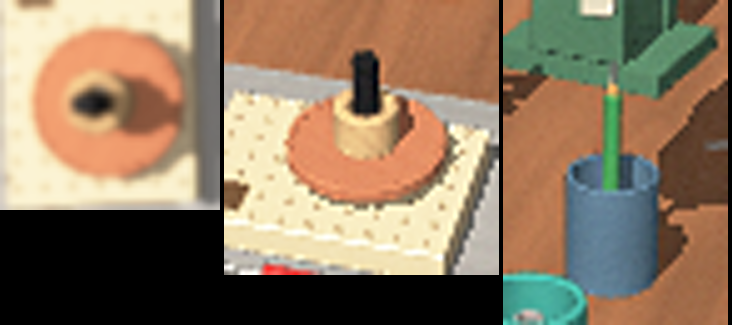

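The pick now stands in the blue cup (right crop, point at 612,75). In the top view the stem top is near (179,240), which puts the lid at about (0.5105, 0.252). The disc agrees with that.

>>> apply_moves:
  deltas:
    - {"fingers":50,"delta_pos":[2,25,0],"angular":[0,0,0]}
    - {"fingers":50,"delta_pos":[6,70,0],"angular":[0,0,0]}
    - {"fingers":50,"delta_pos":[10,118,0],"angular":[0,0,0]}
    - {"fingers":50,"delta_pos":[14,166,0],"angular":[0,0,0]}
    - {"fingers":50,"delta_pos":[18,214,0],"angular":[0,0,0]}
    - {"fingers":50,"delta_pos":[22,262,0],"angular":[0,0,0]}
    - {"fingers":50,"delta_pos":[26,310,0],"angular":[0,0,0]}
    - {"fingers":50,"delta_pos":[30,358,10],"angular":[0,0,0]}
    - {"fingers":50,"delta_pos":[34,390,20],"angular":[0,0,0]}
    - {"fingers":50,"delta_pos":[36,400,25],"angular":[0,0,0]}

```text
clock: 7.2
tool_pos: [0.5134, 0.1334, 0.1928]
orientation: [-180.0, -0.1, -179.8]
force: [-0.4, 0.3, -0.1]
opening: 0.0499
gripper_force: 0.0
```

>>> apply_moves:
  deltas:
    - {"fingers":50,"delta_pos":[2,40,10],"angular":[0,0,0]}
    - {"fingers":50,"delta_pos":[4,85,20],"angular":[0,0,0]}
    - {"fingers":50,"delta_pos":[5,110,30],"angular":[0,0,0]}
    - {"fingers":50,"delta_pos":[5,122,40],"angular":[0,0,0]}
    - {"fingers":50,"delta_pos":[5,122,40],"angular":[0,0,0]}
    - {"fingers":50,"delta_pos":[5,122,40],"angular":[0,0,0]}

```text
clock: 7.8
tool_pos: [0.5093, 0.2519, 0.154]
orientation: [-179.9, -0.1, -180.0]
force: [0.8, -1.2, 1.0]
opening: 0.05
gripper_force: 0.0
```

Run:
```python
from h import *
a=[ctrl.get_obs()]
for i in range(2): s=ctrl.snapshot("side");a.append(ctrl.get_obs())
for o in a: print(o["tool_pos"].round(4),o["orientation"].round(2),o["opening"])
crops("c5",[(s,(245,205,325,300))],6)
```

```text
[0.5093 0.2519 0.154 ] [-1.7993e+02 -7.0000e-02 -1.8000e+02] 0.050022345011522015
[0.5096 0.2518 0.1545] [-1.7997e+02 -2.0000e-02  1.7998e+02] 0.05016602298788197
[0.5098 0.2519 0.1549] [1.8000e+02 1.0000e-02 1.7995e+02] 0.049567259900767824
(570, 484, 3)
```

View pics/c5.png

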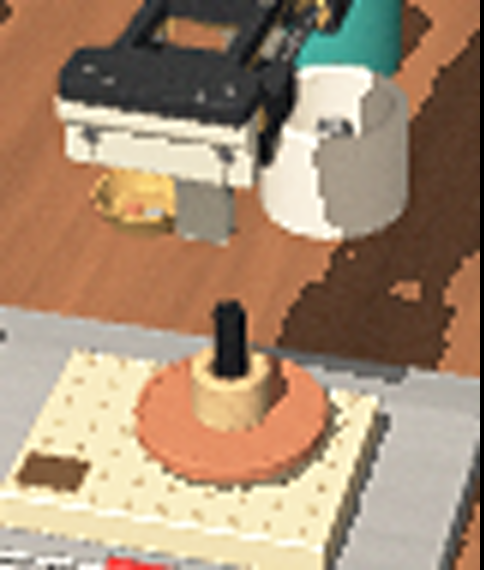

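The gripper is centred on the black stem (stem at crop 230,340; near finger at 205,215 with its depth offset). I'll descend and grip the stem just above the collar.

>>> apply_moves:
  deltas:
    - {"fingers":50,"delta_pos":[0,0,25],"angular":[0,0,0]}
    - {"fingers":50,"delta_pos":[0,0,55],"angular":[0,0,0]}
    - {"fingers":50,"delta_pos":[0,0,78],"angular":[0,0,0]}
    - {"fingers":50,"delta_pos":[0,0,87],"angular":[0,0,0]}
    - {"fingers":50,"delta_pos":[0,0,87],"angular":[0,0,0]}
    - {"fingers":50,"delta_pos":[0,0,87],"angular":[0,0,0]}

```text
clock: 8.5
tool_pos: [0.5103, 0.253, 0.0688]
orientation: [180.0, 0.1, 180.0]
force: [-0.3, -0.4, 0.6]
opening: 0.0501
gripper_force: 0.0
```

Run:
```python
from h import *
for i in range(2): s=ctrl.snapshot("side");o=ctrl.get_obs();print(o["tool_pos"].round(4),o["force"].round(1))
```

```text
[0.5104 0.2533 0.069 ] [-0.7 -0.2 -0.1]
[0.5104 0.2534 0.0691] [ 0.1  0.9 -0.1]
```

>>> apply_moves:
  deltas:
    - {"fingers":50,"delta_pos":[0,0,2],"angular":[0,0,0]}
    - {"fingers":30,"delta_pos":[0,0,2],"angular":[0,0,0]}
    - {"fingers":8,"delta_pos":[0,0,2],"angular":[0,0,0]}
    - {"fingers":8,"delta_pos":[0,0,2],"angular":[0,0,0]}
    - {"fingers":8,"delta_pos":[0,0,2],"angular":[0,0,0]}
    - {"fingers":8,"delta_pos":[0,0,2],"angular":[0,0,0]}
    - {"fingers":8,"delta_pos":[0,0,-2],"angular":[0,0,0]}
    - {"fingers":8,"delta_pos":[0,0,-10],"angular":[0,0,0]}
    - {"fingers":8,"delta_pos":[0,0,-20],"angular":[0,0,0]}
    - {"fingers":8,"delta_pos":[0,0,-30],"angular":[0,0,0]}

```text
clock: 9.6
tool_pos: [0.5095, 0.2528, 0.0984]
orientation: [-180.0, -0.0, -180.0]
force: [1.0, 0.3, -4.2]
opening: 0.0131
gripper_force: 30.0
```

Run:
```python
from h import *
for i in range(2): s=ctrl.snapshot("side");o=ctrl.get_obs();print(o["tool_pos"].round(4),o["force"].round(1),o["moment"].round(2),o["opening"],o["gripper_force"])
crops("c6",[(s,(245,205,325,300))],6)
```

```text
[0.5104 0.2535 0.1004] [ 0.1  1.3 -2. ] [ 0.15 -0.22  0.02] 0.013252508825666847 29.98447984457016
[0.5105 0.2537 0.0997] [ 0.   0.3 -3.4] [ 0.04 -0.06 -0.04] 0.013299816007954653 29.983873665332794
(570, 484, 3)
```

View pics/c6.png

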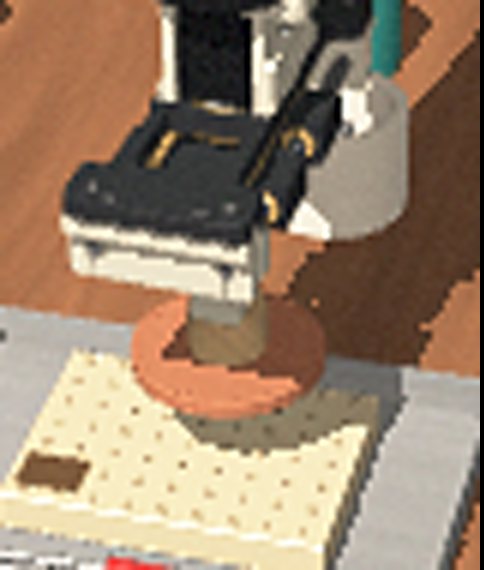

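The double lid hangs level from the stem (disc at crop 230,355, clear of the brick). I'll carry it over to the pot.

>>> apply_moves:
  deltas:
    - {"fingers":8,"delta_pos":[0,0,-10],"angular":[0,0,0]}
    - {"fingers":8,"delta_pos":[0,0,-25],"angular":[0,0,0]}
    - {"fingers":8,"delta_pos":[0,-8,-38],"angular":[0,0,0]}
    - {"fingers":8,"delta_pos":[-2,-22,-42],"angular":[0,0,0]}
    - {"fingers":8,"delta_pos":[-4,-42,-42],"angular":[0,0,0]}
    - {"fingers":8,"delta_pos":[-6,-66,-42],"angular":[0,0,0]}
    - {"fingers":8,"delta_pos":[-8,-90,-42],"angular":[0,0,0]}
    - {"fingers":8,"delta_pos":[-10,-114,-42],"angular":[0,0,0]}
    - {"fingers":8,"delta_pos":[-12,-138,-42],"angular":[0,0,0]}
    - {"fingers":8,"delta_pos":[-14,-162,-42],"angular":[0,0,0]}

```text
clock: 10.7
tool_pos: [0.523, 0.0887, 0.1395]
orientation: [-180.0, -0.0, 180.0]
force: [0.0, 0.3, -4.2]
opening: 0.0131
gripper_force: 30.0
```

>>> apply_moves:
  deltas:
    - {"fingers":8,"delta_pos":[-2,-22,0],"angular":[0,0,0]}
    - {"fingers":8,"delta_pos":[-3,-42,0],"angular":[0,0,0]}
    - {"fingers":8,"delta_pos":[-4,-58,0],"angular":[0,0,0]}
    - {"fingers":8,"delta_pos":[-4.5,-66,0],"angular":[0,0,0]}
    - {"fingers":8,"delta_pos":[-4.5,-69,0],"angular":[0,0,0]}
    - {"fingers":8,"delta_pos":[-4.5,-69,0],"angular":[0,0,0]}
    - {"fingers":8,"delta_pos":[-4.5,-69,0],"angular":[0,0,0]}

```text
clock: 11.4
tool_pos: [0.5281, 0.0222, 0.1396]
orientation: [180.0, 0.0, -180.0]
force: [-0.2, -0.3, -4.6]
opening: 0.0131
gripper_force: 30.0
```

Run:
```python
from h import *
for i in range(3): s=ctrl.snapshot("side");o=ctrl.get_obs();print(o["tool_pos"].round(4),o["orientation"].round(2),o["force"].round(1),o["moment"].round(2),o["opening"])
P=o["tool_pos"]
c,k=blob(s,(0,90,60),(16,255,255),(270,175,330,222));print("disc",cv2.boundingRect(c))
print("disc pred",proj("side",(P[0],P[1],P[2]-.044+.015)),"pot pred",proj("side",(.529,.0225,.06)))
m=cv2.inRange(cv2.cvtColor(s,cv2.COLOR_RGB2HSV),(0,0,90),(180,75,255))
for v in(226,230,234,238): print(v,np.nonzero(m[v,280:325])[0][[0,-1]]+280)
crops("c7",[(s,(265,150,335,250))],6)
```

```text
[0.5281 0.0224 0.1396] [ 179.99    0.   -179.96] [ 0.5  0.6 -4. ] [-0.03 -0.02  0.01] 0.013590485365115177
[0.5281 0.0225 0.1396] [ 180.      0.   -179.95] [-0.3 -0.5 -4.5] [-0.04  0.    0.01] 0.013069395474544946
[0.5281 0.0225 0.1396] [ 179.99    0.   -179.94] [ 0.3 -0.3 -3.8] [-0.06 -0.01 -0.  ] 0.013522170385931804
disc (270, 175, 60, 47)
disc pred (np.float64(300.74818701541665), np.float64(207.3457407465098)) pot pred (np.float64(300.47834231677854), np.float64(221.41331723841213))
226 [288 312]
230 [288 312]
234 [288 312]
238 [289 312]
(600, 424, 3)
```

View pics/c7.png

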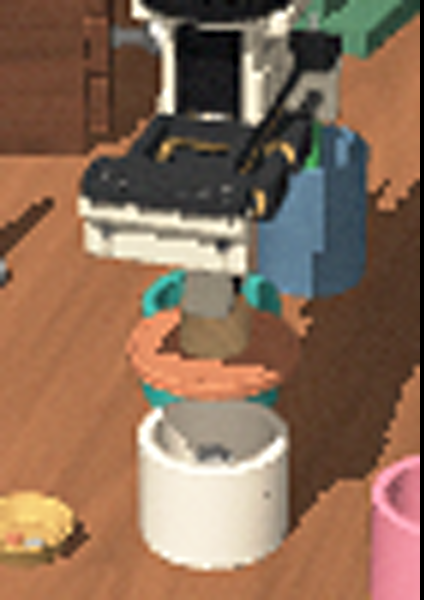

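The lid (crop centre column 214) is in line with the pot (columns 139–290, centre 214). I'll lower it slowly and watch the force.

>>> apply_moves:
  deltas:
    - {"fingers":8,"delta_pos":[-0.5,0,10],"angular":[0,0,0]}
    - {"fingers":8,"delta_pos":[-0.5,0,20],"angular":[0,0,0]}
    - {"fingers":8,"delta_pos":[-0.5,0,28],"angular":[0,0,0]}
    - {"fingers":8,"delta_pos":[-0.5,0,32],"angular":[0,0,0]}
    - {"fingers":8,"delta_pos":[-0.5,0,34],"angular":[0,0,0]}
    - {"fingers":8,"delta_pos":[-0.5,0,36],"angular":[0,0,0]}
    - {"fingers":8,"delta_pos":[-0.5,0,37],"angular":[0,0,0]}
    - {"fingers":8,"delta_pos":[-0.5,0,38],"angular":[0,0,0]}
    - {"fingers":8,"delta_pos":[-0.5,0,39],"angular":[0,0,0]}

```text
clock: 12.45
tool_pos: [0.5287, 0.0219, 0.1008]
orientation: [180.0, 0.0, -180.0]
force: [-0.3, 0.3, -3.1]
opening: 0.0134
gripper_force: 30.0
```

>>> apply_moves:
  deltas:
    - {"fingers":8,"delta_pos":[0,0,1],"angular":[0,0,0]}
    - {"fingers":8,"delta_pos":[0,0,2],"angular":[0,0,0]}
    - {"fingers":8,"delta_pos":[0,0,3],"angular":[0,0,0]}
    - {"fingers":8,"delta_pos":[0,0,4],"angular":[0,0,0]}
    - {"fingers":8,"delta_pos":[0,0,4.5],"angular":[0,0,0]}
    - {"fingers":8,"delta_pos":[0,0,4.5],"angular":[0,0,0]}

```text
clock: 13.05
tool_pos: [0.5285, 0.0219, 0.096]
orientation: [-180.0, -0.0, -180.0]
force: [-0.4, -0.0, -3.4]
opening: 0.0131
gripper_force: 30.0
```

Still no contact, so I'll lower a little further.

>>> apply_moves:
  deltas:
    - {"fingers":8,"delta_pos":[0,0,0.5],"angular":[0,0,0]}
    - {"fingers":8,"delta_pos":[0,0,1],"angular":[0,0,0]}
    - {"fingers":8,"delta_pos":[0,0,1.5],"angular":[0,0,0]}
    - {"fingers":8,"delta_pos":[0,0,1.5],"angular":[0,0,0]}

```text
clock: 13.45
tool_pos: [0.5286, 0.0219, 0.0946]
orientation: [-180.0, 0.0, -180.0]
force: [-0.2, -0.5, -3.7]
opening: 0.0133
gripper_force: 30.0
```

>>> apply_moves:
  deltas:
    - {"fingers":8,"delta_pos":[0,0,0.5],"angular":[0,0,0]}
    - {"fingers":8,"delta_pos":[0,0,1],"angular":[0,0,0]}
    - {"fingers":8,"delta_pos":[0,0,1],"angular":[0,0,0]}

```text
clock: 13.75
tool_pos: [0.5287, 0.0221, 0.0944]
orientation: [180.0, 0.0, -180.0]
force: [-3.3, 1.3, 6.0]
opening: 0.0134
gripper_force: 30.0
```

Contact at 0.0944 shows the flange is resting on the rim. I'll let go, rise clear and look.

>>> apply_moves:
  deltas:
    - {"fingers":8,"delta_pos":[0,0,-0.5],"angular":[0,0,0]}
    - {"fingers":30,"delta_pos":[0,0,-0.5],"angular":[0,0,0]}
    - {"fingers":55,"delta_pos":[0,0,-0.5],"angular":[0,0,0]}
    - {"fingers":70,"delta_pos":[0,0,-0.5],"angular":[0,0,0]}
    - {"fingers":70,"delta_pos":[0,0,-0.5],"angular":[0,0,0]}
    - {"fingers":70,"delta_pos":[0,0,-15],"angular":[0,0,0]}
    - {"fingers":70,"delta_pos":[0,0,-45],"angular":[0,0,0]}
    - {"fingers":70,"delta_pos":[0,0,-60],"angular":[0,0,0]}
    - {"fingers":70,"delta_pos":[0,0,-60],"angular":[0,0,0]}

```text
clock: 14.65
tool_pos: [0.5301, 0.0223, 0.156]
orientation: [179.9, 0.2, -180.0]
force: [0.5, -0.0, -0.4]
opening: 0.0684
gripper_force: 0.0
```

Run:
```python
from h import *
for i in range(2): s=ctrl.snapshot("side");o=ctrl.get_obs();print(o["tool_pos"].round(4),o["orientation"].round(2),o["force"].round(1),o["opening"])
print("stem top pred",proj("side",(.529,.0225,.124)),"disc",proj("side",(.529,.0225,.069)))
m=(s.max(2)<60);ys,xs=np.nonzero(m[196:214,290:312]);print("stem",xs.min()+290,xs.max()+290,ys.min()+196)
crops("c8",[(s,(265,150,335,250))],6)
```

```text
[0.5292 0.0222 0.1545] [ 1.7995e+02  1.3000e-01 -1.7999e+02] [-0.5  0.2 -0.7] 0.06885592529028056
[0.5285 0.022  0.1535] [1.7997e+02 2.0000e-02 1.8000e+02] [-0.   0.6 -1. ] 0.06978742387085776
stem top pred (np.float64(300.4567203786817), np.float64(203.47581237461932)) disc (np.float64(300.4753600170065), np.float64(218.93920893105295))
stem 299 302 203
(600, 424, 3)
```

View pics/c8.png

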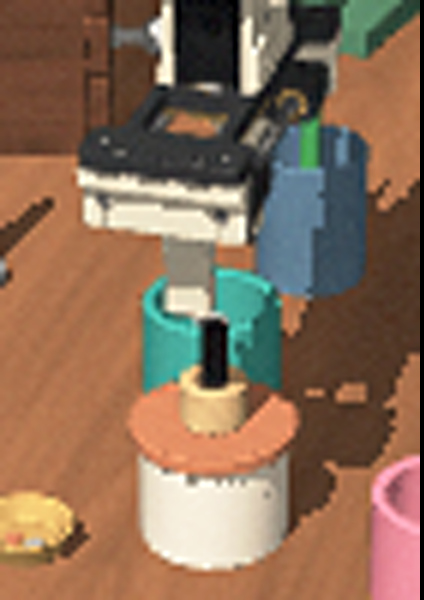

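The lid sits squarely on the pot: the stem top is at row 203 as predicted, and the disc is level at crop (214,430). Now I'll go down over the collar.

>>> apply_moves:
  deltas:
    - {"fingers":70,"delta_pos":[0,0,20],"angular":[0,0,0]}
    - {"fingers":70,"delta_pos":[0,0,45],"angular":[0,0,0]}
    - {"fingers":70,"delta_pos":[0,0,65],"angular":[0,0,0]}
    - {"fingers":70,"delta_pos":[0,0,76],"angular":[0,0,0]}
    - {"fingers":70,"delta_pos":[0,0,80],"angular":[0,0,0]}
    - {"fingers":70,"delta_pos":[0,0,80],"angular":[0,0,0]}
    - {"fingers":70,"delta_pos":[0,0,80],"angular":[0,0,0]}

```text
clock: 15.45
tool_pos: [0.5291, 0.022, 0.0742]
orientation: [180.0, 0.1, -180.0]
force: [0.0, 0.4, -0.0]
opening: 0.07
gripper_force: 0.0
```

>>> apply_moves:
  deltas:
    - {"fingers":70,"delta_pos":[0,0,2],"angular":[0,0,0]}
    - {"fingers":60,"delta_pos":[0,0,2],"angular":[0,0,0]}
    - {"fingers":45,"delta_pos":[0,0,2],"angular":[0,0,0]}
    - {"fingers":30,"delta_pos":[0,0,2],"angular":[0,0,0]}
    - {"fingers":28,"delta_pos":[0,0,2],"angular":[0,0,0]}
    - {"fingers":28,"delta_pos":[0,0,2],"angular":[0,0,0]}
    - {"fingers":28,"delta_pos":[0,0,2],"angular":[0,0,0]}

```text
clock: 16.15
tool_pos: [0.5286, 0.0219, 0.0717]
orientation: [-180.0, 0.0, -180.0]
force: [-0.3, -0.4, 0.8]
opening: 0.0358
gripper_force: 30.0
```

>>> apply_moves:
  deltas:
    - {"fingers":28,"delta_pos":[0,0,-2],"angular":[0,0,0]}
    - {"fingers":28,"delta_pos":[0,0,-5],"angular":[0,0,0]}
    - {"fingers":28,"delta_pos":[0,0,-10],"angular":[0,0,0]}
    - {"fingers":28,"delta_pos":[0,0,-16],"angular":[0,0,0]}
    - {"fingers":28,"delta_pos":[0,0,-22],"angular":[0,0,0]}
    - {"fingers":28,"delta_pos":[0,0,-28],"angular":[0,0,0]}

```text
clock: 16.75
tool_pos: [0.5287, 0.022, 0.1003]
orientation: [180.0, 0.0, -180.0]
force: [0.3, -0.3, -1.1]
opening: 0.0361
gripper_force: 30.0
```

>>> apply_moves:
  deltas:
    - {"fingers":28,"delta_pos":[0,0,-7],"angular":[0,0,0]}
    - {"fingers":28,"delta_pos":[0,0,-17],"angular":[0,0,0]}
    - {"fingers":28,"delta_pos":[0,0,-29],"angular":[0,0,0]}
    - {"fingers":28,"delta_pos":[0,0,-42],"angular":[0,0,0]}
    - {"fingers":28,"delta_pos":[0,0,-55],"angular":[0,0,0]}
    - {"fingers":28,"delta_pos":[0,0,-65],"angular":[0,0,0]}
    - {"fingers":28,"delta_pos":[0,0,-70],"angular":[0,0,0]}
    - {"fingers":28,"delta_pos":[0,0,-72],"angular":[0,0,0]}
    - {"fingers":28,"delta_pos":[0,0,-72],"angular":[0,0,0]}
    - {"fingers":28,"delta_pos":[0,0,-72],"angular":[0,0,0]}

```text
clock: 17.75
tool_pos: [0.5282, 0.0218, 0.1711]
orientation: [-180.0, -0.0, -180.0]
force: [-0.2, -0.3, -1.9]
opening: 0.0361
gripper_force: 30.0
```

Run:
```python
from h import *
for i in range(4): s=ctrl.snapshot("side");o=ctrl.get_obs();print(o["tool_pos"].round(4),o["orientation"].round(2),o["force"].round(1),o["opening"],o["gripper_force"],np.abs(o["qvel"]).max().round(2))
m=(s.max(2)<70);ys,xs=np.nonzero(m[201:225,296:306]);print("stem",xs.min()+296,xs.max()+296,ys.min()+201,ys.max()+201,len(xs))
print("pred stem top/foot, disc",[np.round(proj("side",(.529,.0225,z)),1) for z in(.124,.065,.165)])
for v in range(182,228,2): print(v,[tuple(int(a) for a in s[v,u]) for u in(286,292,300,308,314)])
h=cv2.cvtColor(s,cv2.COLOR_RGB2HSV);k=cv2.inRange(h,(40,90,40),(75,255,255))[160:200,305:330];print("green px in cup",(k>0).sum())
```

```text
[0.5283 0.0218 0.171 ] [-1.7998e+02 -5.0000e-02 -1.7999e+02] [ 0.1  0.2 -0.9] 0.03616819387350276 29.999805693514645 0.2
[0.5282 0.0218 0.171 ] [-1.7998e+02 -6.0000e-02 -1.8000e+02] [-0.3 -0.2 -1.5] 0.03582131747534575 29.99963426264003 0.2
[0.5283 0.0218 0.1711] [-1.7998e+02 -5.0000e-02 -1.7999e+02] [-0.2 -0.6 -1.9] 0.035765719350809064 29.999648686498404 0.12
[0.5284 0.0218 0.1711] [-1.7998e+02 -5.0000e-02 -1.7999e+02] [ 0.4  0.3 -1.8] 0.03602353895623905 29.999848762527108 0.14
stem 299 302 203 221 73
pred stem top/foot, disc [array([300.5, 203.5]), array([300.5, 220. ]), array([300.4, 191.5])]
182 [(239, 232, 206), (237, 230, 204), (241, 232, 206), (76, 100, 121), (103, 131, 155)]
184 [(170, 109, 73), (167, 102, 63), (242, 234, 204), (79, 105, 125), (98, 131, 152)]
186 [(174, 114, 78), (217, 131, 91), (143, 134, 117), (130, 77, 51), (101, 132, 153)]
188 [(161, 107, 72), (239, 149, 106), (146, 138, 120), (116, 72, 52), (102, 134, 157)]
190 [(226, 138, 97), (117, 74, 53), (143, 136, 118), (115, 68, 48), (120, 69, 44)]
192 [(245, 159, 115), (117, 73, 53), (147, 137, 120), (123, 77, 
[... 745 characters left out ...]
, (94, 66, 44)]
212 [(163, 107, 71), (71, 167, 154), (37, 35, 36), (43, 100, 89), (95, 64, 45)]
214 [(165, 108, 73), (69, 169, 153), (37, 36, 34), (40, 100, 90), (92, 58, 38)]
216 [(167, 109, 72), (129, 180, 168), (27, 26, 23), (92, 100, 95), (100, 69, 50)]
218 [(173, 115, 75), (198, 190, 183), (36, 36, 34), (197, 196, 185), (95, 65, 45)]
220 [(176, 113, 75), (196, 191, 181), (28, 27, 27), (194, 189, 182), (95, 63, 41)]
222 [(172, 110, 72), (199, 191, 182), (208, 203, 192), (193, 186, 177), (92, 61, 38)]
224 [(171, 112, 76), (200, 191, 183), (192, 189, 179), (194, 186, 179), (95, 65, 47)]
226 [(170, 110, 76), (177, 170, 161), (190, 183, 176), (140, 134, 127), (88, 61, 41)]
green px in cup 39
```

The inner lid is still seated: stem top at row 203 with the steel flange around it. The outer lid is level and still, 99 mm up, and the pick is in the cup. I'll hand it in.

```bash
python3 -c "
from plant import ctrl
print(ctrl.close_job())"
```

```text
the job is handed in; nothing more can be done
None
```

The job is handed in at about 18 s on the robot clock: the pick stands in the blue cup, the inner lid is seated in the white pot, and the gripper holds the outer lid level about 10 cm above where it sat.

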